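# Lock the bayonet cover onto the filter housing

## Robot

A 6-joint arm with a two-finger parallel gripper is mounted at the origin on a cart in front of the work surface, level with it; the furniture and walls round the work are solid. World frame = base frame: x ahead of the robot, y to its left, z up, the work surface at z = 0. Lengths are in m, angles in rad, forces in N, time in s.
With the tool pointing down it reaches from about 0.35 to 0.975 m from the base axis. Payload 4.9 kg.
Tool frame: the origin (TCP) lies at the very end of the fingers, on their centre line; the grasp point (between the pads) lies 19 mm behind it (manip.grasp_offset is the distance from the TCP to the grasp point, in m); z points along the fingers, y is the line along which they close (so a half turn about z gives the same grasp; the last joint's range is limited). The gripper opens to 85 mm and grips with 20 to 120 N. Pads are 22 mm wide; open, the fingers measure 114 mm over their backs; the gripper's body (76 mm by 85 mm) begins 54 mm behind the grasp point. The pads swing forward as they close: fully open they stand 13 mm farther back than shut.
Start: joints at [1.095, 0.053, 1.613, -0, 1.476, -0.119], TCP at [0.218, 0.586, 0.231] pointing down, gripper open.
Joint ranges: [-3.01, 3.01], [-1.01, 2.22], [0.06, 2.58], [-1.02, 4.17], [0.09, 2.62], [-3.14, 3.14]. Speed limits (rad/s): [2.57, 2.57, 3.14, 3.14, 3.14, 3.14].

## Interface

Orientations are given as a unit quaternion [w, x, y, z].
In Python, from plant import manip, eyes, job_done, models gives the robot as it stands.
- The arm moves only by the tool servo_tool, never from a script. Its argument "motion" is one flat list of numbers, 5 for each row, row after row: the opening, from -1 (shut) to 1 (fully open), then the shift along the tool's x, y, z normalised to -1 to 1, where 1 is 120 mm, then the turn about the tool's z normalised to -1 to 1, where 1 is 45 degrees. A call has 1 to 5 rows; each row is the pose to reach, as a shift and turn from the pose commanded when the call began, along the tool's axes at that moment; what a row does not reach only later rows make up. A row lasts 1/8 s, in which the tool goes at most 62.5 mm and 10.7 degrees, less where a joint would pass 70% of its speed; a pose out of reach is approached as far as the arm can. A call with a number of a shift or a turn outside -1 to 1 is refused whole. A call with a gripper value outside its range is refused whole. The fingers move at their own pace and stop on an object; the grip force is fixed at half the most. Time passes only in rows, so rows that repeat a pose let the fingers close. It gives the time, the measured TCP pose, the force, the opening and the grip force at its end, in the units of the state.
- manip.state(): the state, without advancing time (a new reading comes with each control period).
- eyes.grab_frame(name): name is "scene" or "top"; returns (picture, depth): 384x512x3 uint8, red, green, blue; 384x512 float32, m along the optical axis (not along the pixel's ray), 0 where there is no reading.
- eyes.camera_params(name): a dict with "fov_y" (degrees; the focal length in pixels is half the picture's height over the tangent of half this angle, whatever the lens; pixels are square), "cx", "cy" (the principal point, pixels), "pose" (4x4, takes a point from camera to world coordinates). Camera axes: x right, y up, looking along -z (the intrinsics and any distortion apply to the point x, -y, -z); pixel columns grow to the right and rows downward; lengths in m; the calibration is good to about 2 mm. A picture is of the moment at which its call begins. camera_params takes no time and is no camera call.
- job_done(): hands the job in; it is judged then, once.
Trained networks look in the newest picture that a camera, given by its name, has taken for a name from the list of things; names that differ only in an ending like _2 or _b are one class to them, and where a whole thing is asked for, a point or a joint stands for the part that bears it (a point fixed in the world has none). Each returns a list of dicts, best first, with "p" (0 to 1); they miss things now and then, are a little off and sometimes report something else, mostly with a low value. They report only what shows in the picture. A call takes as long as a camera call. They do not tell look-alikes from the thing itself.
- models.regions_of(camera, label): "mask" (384x512 bool, what is visible of it) and "pixel" ([column, row] in pixels, amid what is visible of it).
The state is a dict: "time": time; "joint_pos": joint angles; "joint_vel": joint speeds; "joint_efforts": joint torques, N m; "tool_pos": TCP position; "tool_rot": TCP orientation; "contact_force": force on the tool from outside, world axes, zero at the start; "ft_torque": the same for the moment, N m; "gripper_width": opening from 0.0 (shut) to 1.0 (fully open); "grasp_force": force on a finger pad.
Only numpy, scipy, OpenCV 4.12 (cv2) and the standard library are available. Lean on these libraries where they do the work, as an engineer would, in place of code of your own. Each camera call takes 0.05 s, during which the arm holds its last target. There are 200 camera calls.

## Task

Close the filter housing: pick up the loose cover by its grip bar, set it into the ring so that its two lugs drop into the two entry slots, press it down gently against the spring and twist it clockwise (seen from above) until it reaches the stop and clicks up into its lock. Use light force only, feeling for the slots rather than forcing the cover, leave it locked and let go, and do not disturb the bottles and the beaker nearby.

Things in the scene. Friction and masses are not known exactly. Their poses are not given: they have to be found in the camera images.
- housing: Fixed filter housing: round steel foot 124 mm across, 8 mm high, two hose barbs along its y axis, drum, and on top an open aluminium locking ring (84 mm outside, rim 62 mm above the bench). Origin: centre of the foot's underside, z up. Does not move.
- ring_mouth (a point): Point on the housing's axis, level with the ring's rim, 62 mm up. Ring: 51 mm bore, two entry slots (12.4 mm wide at the bore) opposite each other. The ring is clamped at an angle of its own that is not measured: its slots lie 0.1 to 0.8 rad clockwise, seen from above, of the housing's x axis (axes given here are the housing's). Find the slots by feel or sight. The clamped ring does not turn.
- ring_lip (a point): Point on the housing's axis, level with the underside of the ring's 8 mm thick lips, 54 mm up. From each slot a channel runs clockwise, seen from above, under a lip; the lug travels 70 degrees (1.22 rad) from mid-slot to mid-notch, the hard stop is 3 degrees farther. Anticlockwise of the slot is a wall. The channel's hard floor is at 44 mm.
- ring_notch (a point): Point on the housing's axis, level with the roof of the lock notches, 57 mm up: just before the stop each lip has a notch in its underside, 3 mm deep and 12.4 mm wide at the bore, into which the spring lifts the lug (the click) when the pressing is eased off.
- spring_plate (a point): Point on the housing's axis at the top of the sprung plate at rest, 51 mm up, 40 mm across, inside the bore. It meets the cover's underside there, pushes up with 4.5 N, rising by 1 N per mm of further descent; it is damped (0.1 N per mm/s).
- cover_center (a point): Centre of the loose cover (0.15 to 0.24 kg, 67 mm high, standing upright on the bench), on its axis, 33.5 mm above its underside; z up. Plug 48 mm across, from 0 to 24 mm above the underside; flange 72 mm across, 24 to 31 mm; black grip bar 56 mm long (x), 24 mm wide (y), 31 to 67 mm.
- cover_lugs (a point): Point on the cover's axis level with the middle of its two lugs, 7 mm above its underside. Lugs at +x and -x, below the ends of the bar: 10 mm wide, 6 mm high, 7 mm out from the plug. Half a turn makes no difference. Heights of this point above the bench: lugs on the rim 65, in the slots on the sprung plate 58, passing under the lips below 51 (floor 47), locked 54 mm.
- bottle_center (a point): Centre of a loose clear reagent bottle with blue cap, 56 mm across, 110 mm high, standing beyond the work. To be left alone.
- beaker_center (a point): Centre of a loose small glass beaker, 68 mm at most across, 75 mm high, standing beyond the work. To be left alone.
- dropper_center (a point): Centre of a loose brown dropper bottle, 33 mm across, 104 mm high, standing beyond the work. To be left alone.
Things that resemble listed ones, but are neither listed nor needed, are in the scene too. Leave any orange or red look-alike of the part that bears cover_center alone.

How it is judged:
On the way, in this order (a step that is already met when the one before it is completed fails the run):
1. the cover's lugs have dropped into the entry slots (horizontal distance between cover_center and housing below 0.004 m and z of cover_center in the frame of housing below 0.088 m and angle between the x axis of cover_center and the x axis of housing, either way round below 0.9 rad), for 0.1 s.
2. the cover is pressed under the lips and turned to the lock (horizontal distance between cover_center and housing below 0.004 m and z of cover_center in the frame of housing below 0.0825 m and angle between the x axis of cover_center and the x axis of housing, either way round above 0.97 rad), for 0.05 s.
At the end, for the whole second after the job is handed in: The cover is locked: its centre within 4 mm of the housing's axis and 79 to 82 mm above the housing's underside (held in the notches by the spring), turned at least 0.97 rad from the housing's x axis, upright within 0.06 rad (horizontal distance between cover_center and housing below 0.004 m and z of cover_center in the frame of housing between 0.079 and 0.082 m and angle between the x axis of cover_center and the x axis of housing, either way round above 0.97 rad and angle between cover_center's own z axis and vertical below 0.06 rad); the robot touches nothing.
It fails at once if the cover and the housing press on each other with more than 60 N in all (sum of their contacts) (contact force between cover and housing above 60 N).
It fails at once if the bottle is moved by more than 20 mm (distance of bottle_center from where it was at the start of the episode above 0.02 m).
It fails at once if the beaker is moved by more than 20 mm (distance of beaker_center from where it was at the start of the episode above 0.02 m).
It fails at once if the dropper bottle is moved by more than 20 mm (distance of dropper_center from where it was at the start of the episode above 0.02 m).
It also fails if it takes over 72 s, if anything falls off the work surface, if the arm or the gripper's body presses on something with over 40 N, if the wrist force passes 120 N, or if a joint passes its speed limit or range.

## Working session

There is one attempt and no reset: what is moved stays moved. The work goes in short steps, Python scripts to look and compute and a tool call to move; the robot and the scene stay as the last step left them, time stands still between calls to the robot, and variables do not carry over. Pictures are saved under pics/ and viewed, at most 10 in all, crops included, and the job is handed in when it is done.

Besides the shell and the picture viewer there is one more tool, called as a command line: name --argument value ..., lists and objects as JSON in quotes. servo_tool: Moves the arm, as the interface text tells. Its arguments: {"type":"object","properties":{"motion":{"type":"array","items":{"type":"number","minimum":-1,"maximum":1}}},"required":["motion"]}

```bash
mkdir -p pics; cat > h.py <<'E'
import numpy as np, cv2
from plant import manip, eyes, job_done, models
def cloud(name,depth):
    c=eyes.camera_params(name); h,w=depth.shape
    f=h/2/np.tan(np.radians(c['fov_y'])/2)
    u,v=np.meshgrid(np.arange(w),np.arange(h))
    P=np.stack([(u-c['cx'])/f*depth,-(v-c['cy'])/f*depth,-depth,np.ones_like(depth)],-1)
    return (P@np.array(c['pose']).T)[...,:3]
E
python3 - <<'E'
from h import *
for n in ['scene','top']:
    im,d=eyes.grab_frame(n); cv2.imwrite(f'pics/{n}.png',im[...,::-1]); P=cloud(n,d); np.savez(f'{n}.npz',im=im,d=d,P=P)
    c=eyes.camera_params(n); print({k:(v if k!='pose' else np.round(v,3).tolist()) for k,v in c.items()})
    for l in ['housing','cover_center','bottle_center','beaker_center','dropper_center']:
        for r in models.regions_of(n,l)[:3]:
            m=r['mask']&(d>0); q=P[m]
            if len(q): print(n,l,round(r['p'],2),np.round(r['pixel']),m.sum(),np.round(np.median(q,0),3),np.round(np.percentile(q,2,axis=0),3),np.round(np.percentile(q,98,axis=0),3))
print(manip.state())
E
```

```text
{'fov_y': 53.84560398207718, 'cx': 266.3132119560928, 'cy': 194.3570135010113, 'pose': [[0.709, 0.291, -0.642, -0.123], [-0.705, 0.263, -0.659, -0.67], [-0.022, 0.92, 0.392, 0.496], [0.0, 0.0, 0.0, 1.0]]}
scene housing 0.77 [312. 253.] 1776 [ 0.465 -0.211  0.032] [ 0.429 -0.251  0.003] [ 0.526 -0.149  0.063]
scene housing 0.46 [389. 226.] 229 [ 0.74  -0.255  0.015] [ 0.723 -0.276  0.001] [ 0.772 -0.229  0.018]
scene housing 0.23 [270. 177.] 263 [0.759 0.207 0.035] [ 0.747  0.195 -0.001] [0.961 0.411 0.098]
scene cover_center 0.93 [221. 215.] 462 [0.45  0.107 0.032] [0.428 0.086 0.001] [0.491 0.15  0.068]
scene cover_center 0.84 [191. 200.] 454 [0.431 0.227 0.034] [0.407 0.206 0.002] [0.47  0.267 0.068]
scene cover_center 0.79 [191. 232.] 648 [0.333 0.07  0.034] [0.308 0.047 0.001] [0.37  0.099 0.068]
scene bottle_center 0.84 [325. 189.] 604 [ 0.732 -0.046  0.057] [ 0.721 -0.061  0.006] [ 0.76  -0.015  0.11 ]
scene beaker_center 0.58 [387. 224.] 285 [ 0.744 -0.254  0.014] [ 0.723 -0.276 -0.001] [ 0.807 -0.211  0.021]
scene dropper_center 0.47 [269. 177.] 231 [0.758 0.206 0.041] [ 0.74
[... 1078 characters left out ...]
.6, 'joint_pos': array([ 1.09500853e+00,  5.26688695e-02,  1.61286385e+00,  6.51200972e-06,
        1.47600767e+00, -1.18986784e-01]), 'joint_vel': array([-0.00081888, -0.00128374,  0.00163611, -0.00018633,  0.00244127,
       -0.00172083]), 'joint_efforts': array([ 2.21187037e-06, -3.93416405e+01, -3.70228565e+01, -1.33730032e-04,
        7.18773790e-04, -2.37525285e-05]), 'tool_pos': array([0.21828694, 0.58563607, 0.23134451]), 'tool_rot': array([4.55729963e-06, 1.77455994e-01, 9.84128736e-01, 2.59319242e-05]), 'contact_force': array([-0.29494937,  0.44472563,  0.53330944]), 'ft_torque': array([ 0.01076048, -0.00364305, -0.03082465]), 'grasp_force': 0.0, 'gripper_width': 1.004029643094792}
```

```bash
python3 - <<'E'
import cv2,numpy as np
t=cv2.imread('pics/top.png');s=cv2.imread('pics/scene.png')
a=cv2.resize(t[80:300,110:410],None,fx=2.6,fy=2.6,interpolation=cv2.INTER_CUBIC)
cv2.imwrite('pics/topc.png',a)
cv2.imwrite('pics/ringc.png',cv2.resize(t[195:285,285:385],None,fx=6,fy=6,interpolation=cv2.INTER_CUBIC))
E
```

```text
(no output)
```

View pics/topc.png

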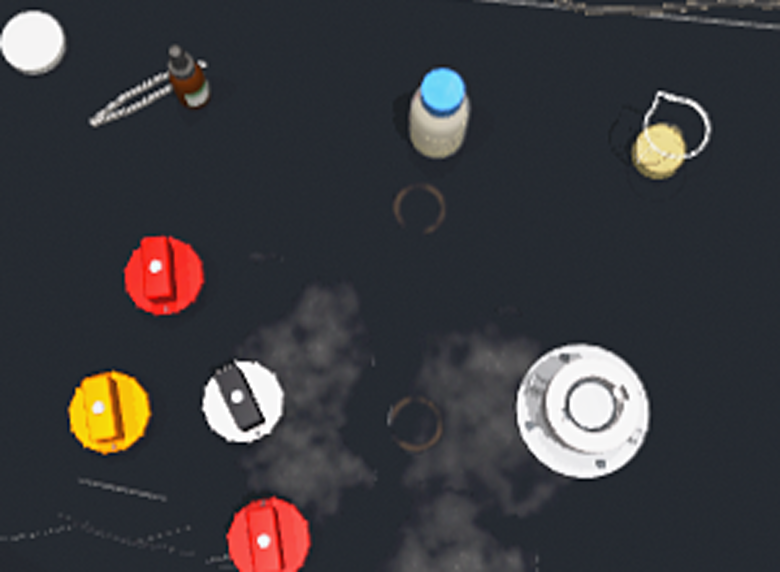

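View pics/ringc.png

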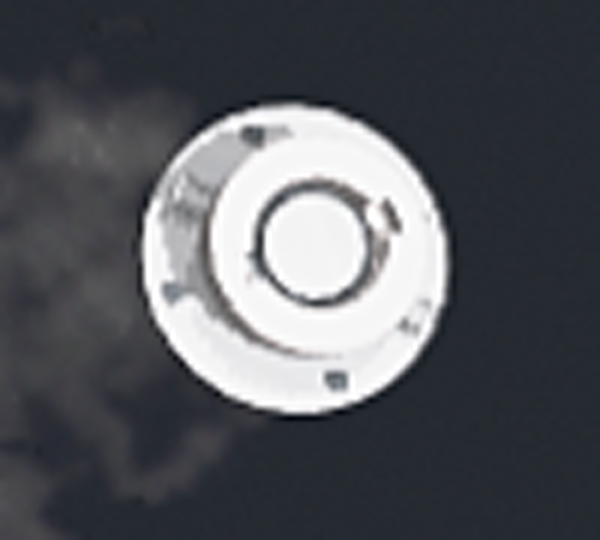

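View pics/scene.png

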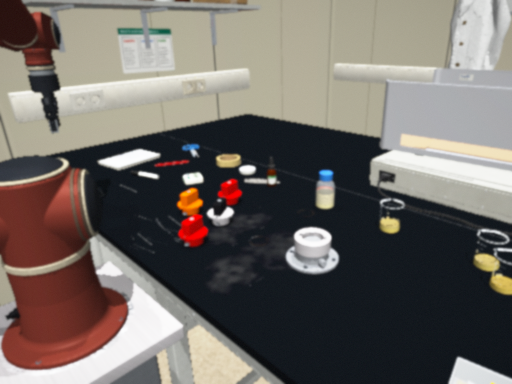

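```bash
python3 - <<'E'
from h import *
from scipy.optimize import least_squares
def circ(q):
    f=lambda p:np.hypot(q[:,0]-p[0],q[:,1]-p[1])-p[2]
    return least_squares(f,[*q.mean(0)[:2],.04],loss='soft_l1',f_scale=.001).x
for n in ['top','scene']:
    Z=np.load(n+'.npz');P=Z['P'];im=Z['im']
    c0=np.array([.48,-.19])
    R=np.hypot(P[...,0]-c0[0],P[...,1]-c0[1])
    m=(R<.055)&(P[...,2]>.055)&(P[...,2]<.07)
    ct=None
    q=P[m]; print(n,'ring z',np.median(q[:,2]),len(q))
    # outer boundary of ring top: convex hull
    h=cv2.convexHull(q[:,:2].astype(np.float32))[:,0]; print(' hull circ',circ(h), cv2.minEnclosingCircle(h))
    mf=(R<.075)&(P[...,2]>.004)&(P[...,2]<.014); hf=cv2.convexHull(P[mf][:,:2].astype(np.float32))[:,0]; print(' foot',circ(hf))
    for c in [(.459,.116)]:
        r=np.hypot(P[...,0]-c[0],P[...,1]-c[1])
        m=(r<.045)&(P[...,2]>.06)&(P[...,2]<.075); q=P[m][:,:2].astype(np.float32)
        b=cv2.minAreaRect(q); print(' bar',b,len(q),np.median(P[m][:,2])); 
        bx=cv2.fitLine(q,cv2.DIST_L2,0,.01,.01).ravel(); print(' line',bx,np.degrees(np.arctan2(bx[1],bx[0])))
        m=(r<.045)&(P[...,2]>.026)&(P[...,2]<.036); h=cv2.convexHull(P[m][:,:2].astype(np.float32))[:,0]; print(' flange',circ(h))
# rectified top view at z=0.062 plane, for the ring
c=eyes.camera_params('top');im=np.load('top.npz')['im'];h,w=im.shape[:2];f=h/2/np.tan(np.radians(c['fov_y'])/2)
T=np.linalg.inv(np.array(c['pose']))
def rect(cx,cy,z,half=.07,N=560):
    g=np.linspace(-half,half,N); X=cx+g[::-1][:,None]+0*g[None]; Y=cy-g[None]+0*g[:,None]
    Q=np.stack([X,Y,np.full_like(X,z),np.ones_like(X)],-1)@T.T
    u=f*Q[...,0]/-Q[...,2]+c['cx'];v=-f*Q[...,1]/-Q[...,2]+c['cy']
    return cv2.remap(im,u.astype(np.float32),v.astype(np.float32),cv2.INTER_CUBIC)[...,::-1]
np.save('T.npy',T)
A=rect(.48,-.19,.062);A=cv2.convertScaleAbs(A,alpha=1.6,beta=-160)
cv2.imwrite('pics/rect.png',A)
E
```

```text
top ring z 0.06213163560424917 640
 hull circ [ 0.48680487 -0.19293477  0.04155794] ((0.4867560863494873, -0.19269360601902008), 0.042328882962465286)
 foot [ 0.47919551 -0.18899023  0.0693716 ]
 bar ((0.4608430564403534, 0.11978262662887573), (0.05609866604208946, 0.0239116083830595), 32.58656311035156) 258 0.06701732779035358
 line [0.8397499  0.54297346 0.46045533 0.11922393] 32.886284
 flange [0.46058544 0.11983031 0.03580154]
scene ring z 0.06127603184904129 445
 hull circ [ 0.48683153 -0.19350802  0.04163159] ((0.4874420762062073, -0.1933855563402176), 0.04286742955446243)
 foot [ 0.48679531 -0.19412977  0.0612612 ]
 bar ((0.4602791666984558, 0.11784709990024567), (0.056187499314546585, 0.02311728708446026), 31.27416229248047) 95 0.06659800648273873
 line [0.86991805 0.49319628 0.45870706 0.11503302] 29.55088
 flange [0.46054576 0.11822202 0.0356211 ]
```

View pics/rect.png

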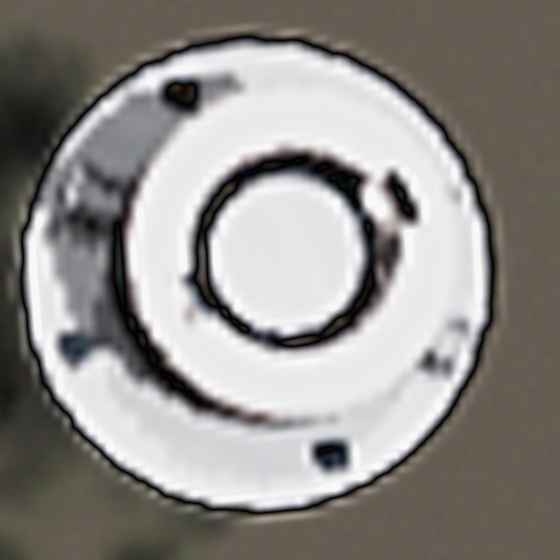

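```bash
cat >> h.py <<'E'
def yaw(): 
    w,x,y,z=manip.state()['tool_rot']; return np.degrees(2*np.arctan2(y,x))
def go(p,yw):
    "move in tool units from present pose to p, yaw (deg)"
    s=manip.state(); a=np.radians(yaw()); d=np.array(p)-s['tool_pos']
    X=np.array([np.cos(a),np.sin(a),0]);Y=np.array([np.sin(a),-np.cos(a),0])
    t=(yaw()-yw+180)%360-180
    print('yaw',round(yaw(),2),'pos',np.round(s['tool_pos'],4),'F',np.round(s['contact_force'],2),'T',np.round(s['ft_torque'],3),'w',round(s['gripper_width'],3))
    print('units',np.round([d@X/.12,d@Y/.12,-d[2]/.12,t/45],3))
E
python3 - <<'E'
from h import *
go([.4604,.119,.16],212.5)
T=np.load('T.npy');c=eyes.camera_params('top');im=np.load('top.npz')['im'];h,w=im.shape[:2];f=h/2/np.tan(np.radians(c['fov_y'])/2)
a=np.radians(np.arange(-180,180,5));
for r in (.0265,.028,.030):
    Q=np.stack([.4868+r*np.cos(a),-.193+r*np.sin(a),0*a+.062,0*a+1],-1)@T.T
    u=f*Q[:,0]/-Q[:,2]+c['cx'];v=f*Q[:,1]/Q[:,2]+c['cy']
    g=cv2.remap(im.mean(2).astype(np.float32),u.astype(np.float32)[None],v.astype(np.float32)[None],cv2.INTER_LINEAR)[0]
    i=(g<.95*np.median(g));print(r,round(float(np.median(g))),[(int(np.degrees(x).round()),int(y)) for x,y in zip(a[i],g[i])])
P=np.load('top.npz')['P'];d=P[...,:2]-[.4868,-.193];R=np.hypot(*np.moveaxis(d,-1,0));A=np.degrees(np.arctan2(d[...,1],d[...,0]))
m=(R>.026)&(R<.034)&(P[...,2]<.058);print([tuple(np.round([x,y*1e3,z*1e3]).astype(int)) for x,y,z in zip(A[m],R[m],P[...,2][m])])
E
```

```text
yaw 159.56 pos [0.2183 0.5856 0.2313] F [-0.29  0.44  0.53] T [ 0.011 -0.004 -0.031] w 1.004
units [-3.249 -2.939  0.595 -1.177]
0.0265 227 [(-105, 215), (-100, 209), (-95, 183), (-90, 155), (-85, 150), (-80, 173), (-75, 201), (-70, 212), (-45, 180), (-40, 183), (-35, 192), (-25, 204), (-20, 206), (-15, 214), (-10, 210), (0, 211), (5, 207), (105, 146), (110, 170), (115, 174), (120, 172), (125, 201)]
0.028 246 [(-95, 228), (-90, 223), (-85, 221), (-80, 223), (-75, 197), (-70, 177), (-65, 181), (-60, 183), (-55, 193), (-50, 230), (-45, 226), (105, 198), (110, 218), (115, 218), (120, 208), (125, 231)]
0.03 247 [(-75, 176), (-70, 108), (-65, 120), (-60, 117), (-55, 131), (-50, 227), (120, 218), (125, 232)]
[(np.int64(-12), np.int64(26), np.int64(55)), (np.int64(-32), np.int64(31), np.int64(58)), (np.int64(-35), np.int64(27), np.int64(53)), (np.int64(-53), np.int64(33), np.int64(57)), (np.int64(-52), np.int64(31), np.int64(43)), (np.int64(-54), np.int64(33), np.int64(47)), (np.int64(-56), np.int64(33), np.int64(52)), (np.int64(-53), np.int64(29), np.int64(39)), (np.int64(-56), np.int64(30
[... 1075 characters left out ...]
64(29), np.int64(40)), (np.int64(-83), np.int64(26), np.int64(42)), (np.int64(-83), np.int64(28), np.int64(42)), (np.int64(100), np.int64(28), np.int64(43)), (np.int64(101), np.int64(27), np.int64(47)), (np.int64(-88), np.int64(26), np.int64(41)), (np.int64(-89), np.int64(28), np.int64(45)), (np.int64(104), np.int64(29), np.int64(42)), (np.int64(106), np.int64(27), np.int64(45)), (np.int64(110), np.int64(26), np.int64(41)), (np.int64(115), np.int64(28), np.int64(45)), (np.int64(-104), np.int64(27), np.int64(44)), (np.int64(121), np.int64(27), np.int64(45)), (np.int64(-112), np.int64(26), np.int64(53)), (np.int64(125), np.int64(28), np.int64(45)), (np.int64(-116), np.int64(26), np.int64(45))]
```

servo_tool --motion '[0.2,-0.8,-0.73,0,0,0.2,-0.8,-0.73,0,0,0.2,-0.8,-0.73,0,0]'

```text
time: 0.98
tool_pos: [0.2789, 0.4675, 0.2312]
tool_rot: [0.0, 0.179, 0.984, -0.0]
contact_force: [-0.4, 0.3, -0.7]
gripper_width: 0.599
grasp_force: 0.0
```

servo_tool --motion '[0.2,-0.8,-0.73,0,0,0.2,-0.8,-0.73,0,0,0.2,-0.8,-0.73,0,0]'

```text
time: 1.35
tool_pos: [0.3383, 0.3525, 0.2316]
tool_rot: [0.0, 0.18, 0.984, 0.0]
contact_force: [-0.4, 0.6, -0.3]
gripper_width: 0.603
grasp_force: 0.0
```

servo_tool --motion '[0.2,-0.8,-0.73,0,0,0.2,-0.8,-0.73,0,0,0.2,-0.8,-0.73,0,0]'

```text
time: 1.72
tool_pos: [0.3977, 0.2373, 0.2316]
tool_rot: [0.0, 0.18, 0.984, 0.0]
contact_force: [-0.3, -0.0, -0.7]
gripper_width: 0.603
grasp_force: 0.0
```

servo_tool --motion '[0.2,-0.8,-0.73,0.5,-1,0.2,-0.8,-0.73,0.5,-1,0.2,-0.8,-0.73,0.5,-1,0.2,-0.8,-0.73,0.5,-1,0.2,-0.8,-0.73,0.5,-1]'

```text
time: 2.35
tool_pos: [0.4558, 0.1247, 0.171]
tool_rot: [-0.0, -0.215, 0.977, 0.001]
contact_force: [-0.1, -0.2, -0.1]
gripper_width: 0.602
grasp_force: 0.0
```

```bash
python3 -c "
from h import *
go([.4604,.119,.10],212.5)"
```

```text
yaw 204.8 pos [0.4558 0.1247 0.171 ] F [-0.06 -0.18 -0.12] T [ 0.034 -0.009  0.031] w 0.602
units [-0.015 -0.059  0.592 -0.171]
```

servo_tool --motion '[0.2,-0.015,-0.059,0.59,-0.171,0.2,-0.015,-0.059,0.59,-0.171,0.2,-0.015,-0.059,0.59,-0.171,0.2,-0.015,-0.059,0.59,-0.171]'

```text
time: 2.85
tool_pos: [0.4618, 0.1183, 0.1029]
tool_rot: [0.002, -0.278, 0.961, -0.0]
contact_force: [0.6, -0.8, 0.9]
gripper_width: 0.601
grasp_force: 0.0
```

```bash
python3 -c "
from h import *
go([.4604,.119,.038],212.5)"
```

```text
yaw 212.25 pos [0.4618 0.1183 0.1029] F [ 0.56 -0.85  0.89] T [-0.006  0.011  0.005] w 0.601
units [ 0.007  0.012  0.54  -0.006]
```

servo_tool --motion '[0.2,0.008,0.01,0.25,0,0.2,0.008,0.01,0.52,0,0.2,0.008,0.01,0.52,0,0.2,0.008,0.01,0.52,0]'

```text
time: 3.35
tool_pos: [0.4605, 0.1183, 0.0403]
tool_rot: [0.002, -0.278, 0.961, -0.0]
contact_force: [0.1, 0.3, 0.7]
gripper_width: 0.598
grasp_force: 0.0
```

servo_tool --motion '[-0.6,0,0,0,0,-0.6,0,0,0,0,-0.6,0,0,0,0,-0.6,0,0,0,0,-0.6,0,0,0,0]'

```text
time: 3.98
tool_pos: [0.4603, 0.1182, 0.04]
tool_rot: [0.001, -0.278, 0.961, -0.0]
contact_force: [0.0, 1.2, 6.3]
gripper_width: 0.27
grasp_force: 60.0
```

```bash
python3 -c "
from h import *
go([.4604,.119,.038],212.5);print(manip.state()['grasp_force'])"
```

```text
yaw 212.25 pos [0.4603 0.1182 0.04  ] F [0.02 1.16 6.32] T [0.023 0.112 0.002] w 0.27
units [-0.004  0.005  0.017 -0.006]
59.96036946773529
```

servo_tool --motion '[-0.6,0,0,-0.3,0,-0.6,0,0,-0.6,0,-0.6,0,0,-0.95,0,-0.6,0,0,-0.95,0]'

```text
time: 4.47
tool_pos: [0.4613, 0.1182, 0.1561]
tool_rot: [0.004, -0.278, 0.961, -0.001]
contact_force: [0.5, -0.9, -2.6]
gripper_width: 0.268
grasp_force: 59.6
```

servo_tool --motion '[-0.6,0.2,-0.385,0,0,-0.6,0.4,-0.77,0,0,-0.6,0.4,-0.77,0,0]'

```text
time: 4.85
tool_pos: [0.4666, 0.0117, 0.1501]
tool_rot: [-0.001, -0.275, 0.961, 0.0]
contact_force: [0.5, 0.5, -1.6]
gripper_width: 0.271
grasp_force: 60.0
```

servo_tool --motion '[-0.6,0.2,-0.385,0,0,-0.6,0.4,-0.77,0,0,-0.6,0.4,-0.77,0,0]'

```text
time: 5.22
tool_pos: [0.4756, -0.0911, 0.1506]
tool_rot: [-0.001, -0.276, 0.961, 0.001]
contact_force: [-0.2, -0.4, -1.8]
gripper_width: 0.269
grasp_force: 60.4
```

servo_tool --motion '[-0.6,0.2,-0.385,0,0.2,-0.6,0.4,-0.77,0,0.4,-0.6,0.4,-0.77,0,0.6,-0.6,0.4,-0.77,0,0.8,-0.6,0.4,-0.77,0,1]'

```text
time: 5.85
tool_pos: [0.4846, -0.1914, 0.1504]
tool_rot: [-0.001, 0.113, 0.994, 0.001]
contact_force: [-0.6, 0.6, -1.8]
gripper_width: 0.276
grasp_force: 60.8
```

servo_tool --motion '[-0.6,0,0,0,0.2,-0.6,0,0,0,0.4,-0.6,0,0,0,0.6,-0.6,0,0,0,0.8,-0.6,0,0,0,1]'

```text
time: 6.48
tool_pos: [0.4847, -0.1911, 0.1505]
tool_rot: [-0.001, 0.484, 0.875, 0.0]
contact_force: [-1.0, 0.6, -2.1]
gripper_width: 0.267
grasp_force: 60.8
```

```bash
cat >> h.py <<'E'
def barpose(n,zlo,zhi,c=(.4868,-.193)):
    im,d=eyes.grab_frame(n);P=cloud(n,d);cv2.imwrite(f'pics/{n}_{manip.state()["time"]:.2f}.png',im[...,::-1])
    r=np.hypot(P[...,0]-c[0],P[...,1]-c[1]);m=(r<.05)&(P[...,2]>zlo)&(P[...,2]<zhi)
    h=cv2.convexHull(P[m][:,:2].astype(np.float32))[:,0]
    print(n,cv2.minEnclosingCircle(h),cv2.minAreaRect(h),np.median(P[m][:,2]),m.sum());return P,m
E
python3 -c "
from h import *
go([.4868,-.193,.11],114.5)
z=manip.state()['tool_pos'][2]-.040
for n in ['top','scene']: barpose(n,z+.026,z+.035)"; ls pics
```

```text
yaw 122.05 pos [ 0.4847 -0.1911  0.1505] F [-1.03  0.62 -2.14] T [ 0.022 -0.041  0.044] w 0.267
units [-0.023  0.007  0.337  0.168]
top ((0.45997095108032227, -0.19214078783988953), 0.02029282972216606) ((0.45886507630348206, -0.19220396876335144), (0.019058404490351677, 0.04033924266695976), 3.2717978954315186) 0.1416850121596429 127
scene ((0.4838288724422455, -0.19543100893497467), 0.036240339279174805) ((0.4760069251060486, -0.20034077763557434), (0.05144643411040306, 0.0712885633111), 33.45280838012695) 0.1411402530251593 245
rect.png
ringc.png
scene.png
scene_6.58.png
top.png
top_6.53.png
topc.png
```

servo_tool --motion '[-0.6,-0.025,0.008,0.1,0.168,-0.6,-0.025,0.008,0.3,0.168,-0.6,-0.025,0.008,0.3,0.168,-0.6,-0.025,0.008,0.3,0.168]'

```text
time: 7.08
tool_pos: [0.4876, -0.1949, 0.1163]
tool_rot: [-0.0, 0.539, 0.842, 0.0]
contact_force: [-0.1, 0.5, -2.2]
gripper_width: 0.269
grasp_force: 60.7
```

```bash
python3 -c "
from h import *
from scipy.optimize import least_squares
go([.4868,-.1935,.105],114.5)
z=manip.state()['tool_pos'][2]-.040
for n in ['top','scene']:
    P,m=barpose(n,z+.027,z+.034)
    h=cv2.convexHull(P[m][:,:2].astype(np.float32))[:,0]
    print(n,least_squares(lambda p:np.hypot(h[:,0]-p[0],h[:,1]-p[1])-.036,[.4868,-.193],loss='soft_l1',f_scale=.0005).x)
t=manip.state()['time']
import glob;f=sorted(glob.glob('pics/scene_*'))[-1];a=cv2.imread(f)[170:290,240:400];cv2.imwrite('pics/sc1.png',cv2.resize(a,None,fx=4,fy=4,interpolation=cv2.INTER_CUBIC))
"
```

```text
yaw 114.79 pos [ 0.4876 -0.1949  0.1163] F [-0.13  0.48 -2.24] T [-0.025 -0.017 -0.006] w 0.269
units [ 0.013 -0.001  0.094  0.007]
top ((0.4632166624069214, -0.19559985399246216), 0.018095726147294044) ((0.4626992642879486, -0.1953858733177185), (0.03483976423740387, 0.015037929639220238), 67.53180694580078) 0.10752315814528801 73
top [ 0.49182653 -0.20121   ]
scene ((0.48730143904685974, -0.19859053194522858), 0.03732095658779144) ((0.47977709770202637, -0.20427274703979492), (0.053251124918460846, 0.07157152891159058), 33.48798751831055) 0.10737768672502912 227
scene [ 0.48744859 -0.19913224]
```

View pics/sc1.png

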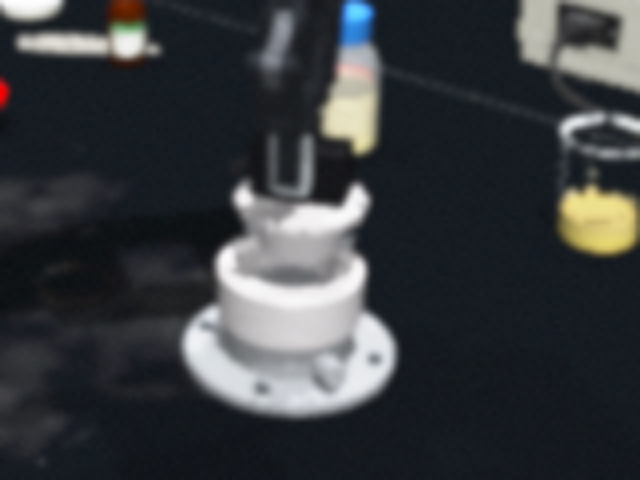

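```bash
cat > m.py <<'E'
from h import *
from scipy.optimize import least_squares
def cyl(P,zlo,zhi,R,c=(.487,-.195)):
    r=np.hypot(P[...,0]-c[0],P[...,1]-c[1]);q=P[(r<R+.012)&(P[...,2]>zlo)&(P[...,2]<zhi)]
    s=least_squares(lambda p:np.hypot(q[:,0]-p[0],q[:,1]-p[1])-R,c,loss='soft_l1',f_scale=.0007)
    return np.round(s.x,4),len(q),round(float(np.median(np.abs(s.fun)))*1e3,2)
if __name__=='__main__':
    z=manip.state()['tool_pos'][2]-.04
    Ps=[]
    for i in range(4):
        im,d=eyes.grab_frame('scene');Ps.append(np.where(d[...,None]>0,cloud('scene',d),9))
    P=np.concatenate(Ps)
    print('plug',cyl(P,z+.014,z+.023,.024),'flange side',cyl(P,z+.0245,z+.030,.036),'ring',cyl(P,.046,.060,.042))
    P0=np.load('scene.npz')['P']
    print('start ring',cyl(P0,.046,.060,.042),'cover flange',cyl(P0,.0245,.030,.036,(.4605,.119)))
    go([.4868,-.1935,.105],114.5)
E
python3 m.py
```

```text
plug (array([ 0.4895, -0.1979]), 87, 0.71) flange side (array([ 0.49  , -0.1975]), 369, 0.98) ring (array([ 0.4876, -0.1929]), 1291, 1.77)
start ring (array([ 0.4867, -0.193 ]), 378, 3.41) cover flange (array([0.4616, 0.1214]), 58, 1.26)
yaw 114.7 pos [ 0.4878 -0.1955  0.1169] F [-0.25  0.42 -2.99] T [0.021 0.032 0.03 ] w 0.268
units [ 0.019 -0.     0.099  0.005]
```

servo_tool --motion '[-0.6,0.038,0,0.04,0,-0.6,0.038,0,0.08,0,-0.6,0.038,0,0.08,0,-0.6,0.038,0,0.08,0]'

```text
time: 7.88
tool_pos: [0.4855, -0.1912, 0.1064]
tool_rot: [-0.0, 0.54, 0.842, -0.0]
contact_force: [0.5, 0.1, -1.5]
gripper_width: 0.271
grasp_force: 60.7
```

```bash
python3 m.py
```

```text
plug (array([ 0.4875, -0.1935]), 81, 0.62) flange side (array([ 0.4877, -0.1935]), 324, 0.78) ring (array([ 0.4882, -0.1925]), 1039, 1.0)
start ring (array([ 0.4867, -0.193 ]), 378, 3.41) cover flange (array([0.4616, 0.1214]), 58, 1.26)
yaw 114.69 pos [ 0.4857 -0.1913  0.1067] F [-0.2   0.47 -2.26] T [-0.022 -0.035  0.041] w 0.27
units [-0.021  0.001  0.014  0.004]
```

servo_tool --motion '[-0.6,0.005,0,0.02,0,-0.6,0.005,0,0.04,0,-0.6,0.005,0,0.055,0,-0.6,0.005,0,0.055,0]'

```text
time: 8.57
tool_pos: [0.4852, -0.1906, 0.0997]
tool_rot: [-0.0, 0.54, 0.842, 0.0]
contact_force: [0.1, -0.4, -2.5]
gripper_width: 0.27
grasp_force: 60.7
```

```bash
python3 -c "
from h import *
go([.4868,-.1935,.098],114.5)"
```

```text
yaw 114.69 pos [ 0.4852 -0.1906  0.0997] F [ 0.15 -0.4  -2.54] T [ 0.015 -0.107  0.004] w 0.27
units [-0.028  0.002  0.014  0.004]
```

servo_tool --motion '[-0.6,0,0,0.015,0,-0.6,0,0,0.025,0,-0.6,0,0,0.025,0]'

```text
time: 8.95
tool_pos: [0.4853, -0.1906, 0.0968]
tool_rot: [0.0, 0.54, 0.842, 0.0]
contact_force: [1.0, 0.5, -2.3]
gripper_width: 0.267
grasp_force: 60.7
```

```bash
python3 -c "
from h import *
go([.4868,-.1935,.098],114.5)"
```

```text
yaw 114.69 pos [ 0.4853 -0.1906  0.0968] F [ 0.95  0.5  -2.31] T [ 0.031 -0.181  0.077] w 0.267
units [-0.027  0.001 -0.01   0.004]
```

servo_tool --motion '[-0.6,0,0,0.01,0,-0.6,0,0,0.02,0,-0.6,0,0,0.02,0]'

```text
time: 9.32
tool_pos: [0.4854, -0.1906, 0.0945]
tool_rot: [0.0, 0.54, 0.842, 0.0]
contact_force: [1.6, -0.1, -1.8]
gripper_width: 0.271
grasp_force: 60.8
```

```bash
python3 -c "
from h import *
go([.4868,-.1935,.098],114.5)"
```

```text
yaw 114.69 pos [ 0.4854 -0.1906  0.0945] F [ 1.58 -0.1  -1.81] T [ 0.042 -0.239  0.02 ] w 0.271
units [-0.027  0.001 -0.029  0.004]
```

servo_tool --motion '[-0.6,-0.003,0.006,0.01,0,-0.6,-0.003,0.006,0.025,0,-0.6,-0.003,0.006,0.035,0,-0.6,-0.003,0.006,0.035,0]'

```text
time: 9.82
tool_pos: [0.4861, -0.1908, 0.0907]
tool_rot: [-0.0, 0.54, 0.842, -0.0]
contact_force: [-1.7, 0.4, 1.8]
gripper_width: 0.271
grasp_force: 61.4
```

```bash
python3 -c "
from h import *
go([.4868,-.1935,.082],114.5)"
```

```text
yaw 114.69 pos [ 0.4861 -0.1908  0.0907] F [-1.67  0.36  1.83] T [ 0.067  0.38  -0.023] w 0.271
units [-0.023 -0.004  0.073  0.004]
```

servo_tool --motion '[-0.6,0.001,-0.003,0.015,0,-0.6,0.001,-0.003,0.03,0,-0.6,0.001,-0.003,0.045,0,-0.6,0.001,-0.003,0.045,0]'

```text
time: 10.32
tool_pos: [0.4862, -0.1909, 0.0859]
tool_rot: [0.0, 0.54, 0.842, 0.0]
contact_force: [-2.3, 2.5, 6.4]
gripper_width: 0.268
grasp_force: 62.2
```

```bash
python3 -c "
from h import *
go([.4868,-.1935,.082],114.5)"
```

```text
yaw 114.7 pos [ 0.4862 -0.1909  0.0859] F [-2.35  2.47  6.38] T [0.306 0.584 0.   ] w 0.268
units [-0.022 -0.004  0.033  0.004]
```

servo_tool --motion '[-0.6,0.004,-0.001,0.012,0,-0.6,0.004,-0.001,0.024,0,-0.6,0.004,-0.001,0.034,0,-0.6,0.004,-0.001,0.034,0]'

```text
time: 10.82
tool_pos: [0.4862, -0.1908, 0.0827]
tool_rot: [0.001, 0.539, 0.842, -0.0]
contact_force: [-3.3, 2.4, 10.5]
gripper_width: 0.267
grasp_force: 62.6
```

```bash
python3 -c "
from h import *
go([.4868,-.1935,.082],114.5)"
```

```text
yaw 114.7 pos [ 0.4862 -0.1908  0.0827] F [-3.29  2.43 10.51] T [ 0.248  0.787 -0.033] w 0.267
units [-0.022 -0.005  0.006  0.004]
```

servo_tool --motion '[-0.6,0,0,0.006,0,-0.6,0,0.0025,0.006,0.13,-0.6,-0.001,0.005,0.006,0.26,-0.6,-0.0014,0.007,0.006,0.4,-0.6,-0.0014,0.007,0.006,0.4]'

```text
time: 11.45
tool_pos: [0.4883, -0.1908, 0.0828]
tool_rot: [0.002, 0.665, 0.747, 0.001]
contact_force: [-0.4, 2.3, 9.9]
gripper_width: 0.267
grasp_force: 62.5
```

```bash
python3 -c "
from h import *
go([.4868,-.1935,.082],44.5);print(manip.state()['grasp_force'])"
```

```text
yaw 96.65 pos [ 0.4883 -0.1908  0.0828] F [-0.36  2.34  9.95] T [ 0.305  0.223 -0.078] w 0.267
units [-0.021 -0.015  0.007  1.159]
62.465189695358276
```

servo_tool --motion '[-0.6,0,0.002,0,0.13,-0.6,-0.0005,0.004,0.003,0.26,-0.6,-0.001,0.006,0.003,0.4,-0.6,-0.0015,0.007,0.003,0.5,-0.6,-0.0015,0.007,0.003,0.5]'

```text
time: 12.08
tool_pos: [0.4891, -0.191, 0.0825]
tool_rot: [0.002, 0.798, 0.603, 0.001]
contact_force: [-1.3, 1.8, 11.1]
gripper_width: 0.271
grasp_force: 62.5
```

```bash
python3 -c "
from h import *
go([.4868,-.1935,.082],44.5);print(manip.state()['grasp_force'])"
```

```text
yaw 74.16 pos [ 0.4891 -0.191   0.0825] F [-1.26  1.76 11.12] T [ 0.352  0.339 -0.12 ] w 0.271
units [-0.025 -0.013  0.004  0.659]
62.50638127326965
```

servo_tool --motion '[-0.6,0,0.002,0,0.13,-0.6,-0.0005,0.004,0.002,0.26,-0.6,-0.001,0.006,0.002,0.4,-0.6,-0.0015,0.007,0.002,0.5,-0.6,-0.0015,0.007,0.002,0.5]'

```text
time: 12.7
tool_pos: [0.4899, -0.1915, 0.0823]
tool_rot: [0.002, 0.9, 0.436, 0.002]
contact_force: [-1.2, 1.5, 11.1]
gripper_width: 0.271
grasp_force: 62.5
```

```bash
python3 -c "
from h import *
go([.4868,-.1935,.082],44.5);print(manip.state()['grasp_force'])"
```

```text
yaw 51.66 pos [ 0.4899 -0.1915  0.0823] F [-1.21  1.52 11.08] T [ 0.353  0.33  -0.029] w 0.271
units [-0.029 -0.01   0.003  0.159]
62.52953052520752
```

Now creep towards the stop, watching the torque.

servo_tool --motion '[-0.6,0,0.001,0,0.05,-0.6,0,0.002,0,0.1,-0.6,0,0.002,0,0.15,-0.6,0,0.002,0,0.15]'

```text
time: 13.2
tool_pos: [0.4902, -0.1917, 0.0823]
tool_rot: [0.002, 0.924, 0.382, 0.002]
contact_force: [-0.5, 1.0, 11.0]
gripper_width: 0.27
grasp_force: 62.5
```

```bash
python3 -c "
from h import *
go([.4868,-.1935,.082],44.5);print(manip.state()['grasp_force'])"
```

```text
yaw 44.93 pos [ 0.4902 -0.1917  0.0823] F [-0.51  1.02 10.98] T [0.337 0.371 0.023] w 0.27
units [-0.03  -0.009  0.003  0.01 ]
62.52353310585022
```

servo_tool --motion '[-0.6,0,0,0,0.02,-0.6,0,0.0005,0,0.04,-0.6,0,0.0005,0,0.04]'

```text
time: 13.58
tool_pos: [0.4901, -0.1915, 0.0823]
tool_rot: [0.002, 0.93, 0.368, 0.002]
contact_force: [-0.4, 2.1, 11.3]
gripper_width: 0.268
grasp_force: 62.6
```

```bash
python3 -c "
from h import *
go([.4868,-.1935,.082],44.5);print(manip.state()['grasp_force'])"
```

```text
yaw 43.19 pos [ 0.4901 -0.1915  0.0823] F [-0.38  2.07 11.34] T [0.43  0.352 0.23 ] w 0.268
units [-0.031 -0.007  0.003 -0.029]
62.630624771118164
```

servo_tool --motion '[-0.6,0,0,0,-0.03,-0.6,0,0,-0.012,-0.03,-0.6,0,0,-0.024,-0.03,-0.6,0,0,-0.034,-0.03,-0.6,0,0,-0.034,-0.03]'

```text
time: 14.2
tool_pos: [0.49, -0.1916, 0.0858]
tool_rot: [0.002, 0.926, 0.378, 0.002]
contact_force: [0.4, 1.2, 7.0]
gripper_width: 0.266
grasp_force: 61.9
```

```bash
python3 -c "
from h import *
go([.4868,-.1935,.087],44.5);print(manip.state()['grasp_force'])"
```

```text
yaw 44.48 pos [ 0.49   -0.1916  0.0858] F [0.41 1.25 7.04] T [0.27  0.018 0.013] w 0.266
units [-0.03  -0.007 -0.01  -0.   ]
61.90399646759033
```

servo_tool --motion '[-0.6,0,0,-0.005,0,-0.6,0,0,-0.005,0]'

```text
time: 14.45
tool_pos: [0.49, -0.1915, 0.0862]
tool_rot: [0.002, 0.926, 0.379, 0.002]
contact_force: [1.5, 2.3, 7.4]
gripper_width: 0.266
grasp_force: 61.9
```

servo_tool --motion '[0.2,0,0,0,0,0.2,0,0,0,0,0.2,0,0,0,0,0.2,0,0,0,0]'

```text
time: 14.95
tool_pos: [0.4878, -0.1907, 0.0838]
tool_rot: [-0.0, 0.926, 0.379, -0.0]
contact_force: [-0.7, 0.2, 0.2]
gripper_width: 0.599
grasp_force: 0.0
```

servo_tool --motion '[0.2,0,0,-0.15,0,0.2,0,0,-0.4,0,0.2,0,0,-0.8,0,0.2,0,0,-1,0,0.2,0,0,-1,0]'

```text
time: 15.58
tool_pos: [0.4897, -0.1917, 0.2083]
tool_rot: [0.003, 0.926, 0.379, 0.002]
contact_force: [-0.2, 0.6, -0.7]
gripper_width: 0.597
grasp_force: 0.0
```

servo_tool --motion '[0.2,-1,0,-0.5,0,0.2,-1,0,-0.5,0,0.2,-1,0,-0.5,0,0.2,-1,0,-0.5,0]'

```text
time: 16.08
tool_pos: [0.402, -0.2748, 0.2632]
tool_rot: [-0.001, 0.926, 0.378, -0.0]
contact_force: [1.2, 0.7, -0.6]
gripper_width: 0.602
grasp_force: 0.0
```

```bash
python3 -c "
from m import *
for n in ['top','scene']:
    im,d=eyes.grab_frame(n);P=cloud(n,d);c=(.4868,-.193);r=np.hypot(P[...,0]-c[0],P[...,1]-c[1])
    cv2.imwrite('pics/fin_%s.png'%n,im[...,::-1])
    m=(r<.045)&(P[...,2]>.105)&(P[...,2]<.125);q=P[m];print(n,cv2.minAreaRect(q[:,:2].astype(np.float32)),np.median(q[:,2]),len(q))
    m=(r<.045)&(P[...,2]>.07)&(P[...,2]<.085);print('flange z',np.median(P[m][:,2]),cyl(P,.0715,.077,.036))
t=cv2.imread('pics/fin_top.png')[180:290,270:390];cv2.imwrite('pics/f.png',cv2.resize(t,None,fx=5,fy=5))
go([.4868,-.1935,.3],44.5)
"
```

```text
top ((0.4872187674045563, -0.1939663141965866), (0.055671870708465576, 0.024131106212735176), 45.094146728515625) 0.11387478547375574 297
flange z 0.0781130811967427 (array([ 0.4892, -0.1975]), 121, 4.91)
scene ((0.48780539631843567, -0.1937764585018158), (0.057818103581666946, 0.02289980836212635), 44.451419830322266) 0.1134171830536731 154
flange z 0.07774147678546556 (array([ 0.4889, -0.193 ]), 85, 0.89)
yaw 44.54 pos [ 0.4025 -0.2738  0.2624] F [-0.23 -0.16 -0.26] T [0.039 0.024 0.034] w 0.604
units [ 0.97   0.016 -0.313  0.001]
```

View pics/f.png

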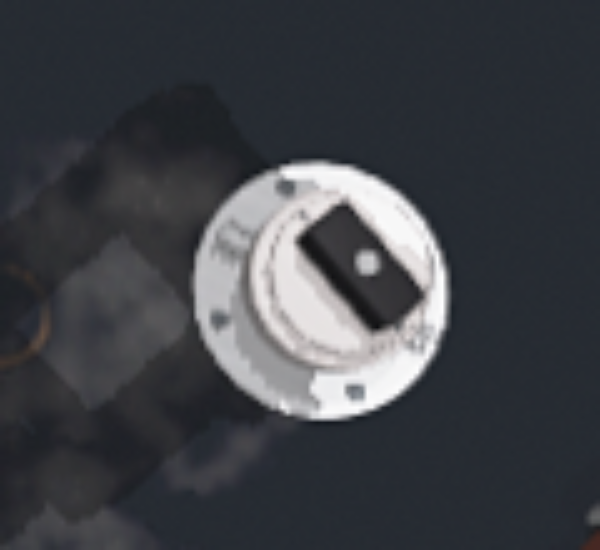

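```bash
python3 -c "
from h import *
print(job_done())"
```

```text
the job is handed in; nothing more can be done
None
```

The cover is seated, turned clockwise to the stop and raised into its lock notches, then released and handed in. The final pictures put its centre about 80 mm up and its turn at roughly 1.15 rad, both in range, but `job_done()` returned no verdict.

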